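# Set electrode tweezers in the next sample cup

### The arm

A 6-joint arm with a two-finger parallel gripper is mounted at the origin on a cart in front of the work surface, level with it; the furniture and walls round the work are solid. World frame = base frame: x ahead of the robot, y to its left, z up, the work surface at z = 0. Lengths are in m, angles in rad, forces in N, time in s.
With the tool pointing down it reaches from about 0.35 to 0.975 m from the base axis. Payload 4.9 kg.
Tool frame: the origin (TCP) lies on the centre line of the jaws, within the pads' length; the fingertips stand manip.tip_reach ahead of it and the grasp point (between the pads) is the TCP (manip.tip_reach is the distance from the TCP to the fingertips, in m); z points along the fingers, y is the line along which they close (so a half turn about z gives the same grasp; the last joint's range is limited). The gripper opens to 85 mm and grips with 20 to 120 N. Pads are 22 mm wide; open, the fingers measure 114 mm over their backs; the gripper's body (76 mm by 85 mm) begins 54 mm behind the grasp point. The pads swing forward as they close: fully open they stand 13 mm farther back than shut.
Start: joints at [1.109, 0.053, 1.613, -0, 1.476, -0.119], TCP at [0.21, 0.589, 0.25] pointing down, gripper open.
Joint ranges: [-3.01, 3.01], [-1.01, 2.22], [0.06, 2.58], [-1.02, 4.17], [0.09, 2.62], [-3.14, 3.14]. Speed limits (rad/s): [2.57, 2.57, 3.14, 3.14, 3.14, 3.14].

### API

Orientations are given as a unit quaternion [w, x, y, z].
In Python, from plant import manip gives the robot as it stands. The module is installed in compiled form; this text tells all that it offers.
- The arm moves only by the tool move_arm, never from a script. Its argument "rows" is a list of rows, each a list of 7 numbers: the shift along the tool's x, y, z in cm, then the turn, a rotation vector about the tool's x, y, z in degrees, then the opening, from -1 (shut) to 1 (fully open). In form: [[tx, ty, tz, ax, ay, az, jaw], ...]. A call has 1 to 20 rows; each row shifts and turns the commanded pose from where the row before left it, along the tool's axes as they then stand; what a row does not reach is not made up. A row lasts 1/12 s, in which the tool goes at most 41.7 mm and 7.16 degrees, less where a joint would pass 70% of its speed; a pose out of reach is approached as far as the arm can. A call is refused whole if a number of a shift passes 4.17 or a number of a turn 7.16, either way. A call with a gripper value outside its range is refused whole. The fingers move at their own pace and stop on an object; the grip force is fixed at half the most. Time passes only in rows, so rows that do not move let the fingers close. It gives the time, the measured TCP pose, the force, the opening and the grip force at its end, in the units of the state.
- manip.state(): the state, without advancing time (a new reading comes with each control period).
- manip.grab_frame(name): name is "side" or "top" or "wrist"; returns a dict with "img" (480x640x3 uint8, blue, green, red), "mtx" (3x3 intrinsics, pixels), "R" (3x3) and "t" (3): a world point X has camera coordinates R X + t. Camera axes: x right, y down, z forward; pixel columns grow to the right and rows downward; lengths in m; the calibration is good to about 2 mm. A picture is of the moment at which its call begins. There is no depth.
- manip.job_done(): hands the job in; it is judged then, once.
The state is a dict: "time": time; "joint_pos": joint angles; "joint_vel": joint speeds; "joint_efforts": joint torques, N m; "tool_pos": TCP position; "tool_rot": TCP orientation; "contact_force": force on the tool from outside, world axes, zero at the start; "ft_torque": the same for the moment, N m; "gripper_width": opening from 0.0 (shut) to 1.0 (fully open); "grasp_force": force on a finger pad.
Only numpy, scipy, OpenCV 4.12 (cv2) and the standard library are available. Lean on these libraries where they do the work, as an engineer would, in place of code of your own. Each camera call takes 0.05 s, during which the arm holds its last target. There are 200 camera calls.

### The job

Turn the sample turntable one click counter-clockwise (seen from above), and no further, so that the next cup stands at the pointer, and let go of the knob. Then take the electrode tweezers by their grips, squeeze them to the marked gap of 10 mm between the two discs, never letting the discs meet, and lower both discs into the cup at the pointer without touching the cup. Finish while holding the tweezers steady there at that gap, the turntable still in its click, and leave the things standing round about where they are.

Things in the scene. Friction and masses are not known exactly. Their poses are not given: they have to be found in the camera images.
- turntable: fixed dark steel round base (156 mm across, 18 mm high) of an indexing sample turntable; origin at the centre of its underside on the worktop, the axis of rotation is its z. On it turns a bare aluminium disc, 160 mm across, top face 30 mm above the worktop, with three equal white open cups on one half and a black bar knob in the middle.
- pointer (a point): tip of the small block with a white line that sticks out of the base on its -x side, 92 mm from the axis, 10 mm above the worktop: the index pointer. The cup that stands in line with it is the one in use.
- turret (a joint): angle of the turntable disc, rad, counter-clockwise seen from above positive, range -0.1 to 2.19. Sprung detents (clicks) at 0, 1.047 and 2.094; it starts in the click at 0, first cup at the pointer. Let go within 0.4 rad of a click it drops into it by itself; turning takes at most about 0.2 N m.
- knob_top (a point): centre of the top of the black bar knob on the turntable axis, 68 mm above the worktop; its frame turns with the disc. Bar 52 mm long, 12 mm wide, 38 to 68 mm above the worktop, its long side 30 degrees clockwise (from above) of the point's x axis. At disc angle 0 that x axis is the turntable's x, pointing from the pointer to the axis.
- cup_b (a point): second cup, to be brought to the pointer: centre of its floor, the disc's top face, 30 mm above the worktop, 56 mm from the axis. Inside diameter 36 mm, outside 40 mm, rim 15 mm above the floor. Cups are 60 degrees apart; at the start this one is 60 degrees clockwise (from above) of the cup at the pointer.
- tweezers: electrode tweezers, 85 g, 140 mm long, standing on a black rear housing 28 mm high and on two discs. Origin on the hinge, at underside height; x forward midway between the open arms, y left. Right arm (-y) fixed to this frame, left arm hinged. Upright discs 12 mm across, 3 mm thick, 115 mm from the hinge; the arms pass 17 mm above the discs' lowest points. Centre of mass 59 mm ahead of the hinge.
- grips (a point): midpoint between the two black ribbed grips when open, 65 mm ahead of the tweezers' origin, 18 mm above their underside; squeeze here along y. Grips 26 mm long, 8 to 28 mm above the underside. Width over them: 33.5 mm open, 25.6 mm at the 10 mm gap, 20 mm shut (0.57 mm per mm of gap). Squeezed, the frame may turn by half the squeeze angle.
- squeeze (a joint): angle the left arm is squeezed, rad: 0 open (gap 24 mm), 0.122 at the marked 10 mm, 0.209 shut; gap = 24 mm - 115 mm per rad. Sprung open: at the grips 3 N per finger starts it, 5 N holds 10 mm, 6.5 N shuts it, so set an opening with a grip limit well over 5 N. On the white scale plate the arm's pointer lies on the thick middle line at 10 mm, on thin lines at 5 and 15.
- disc_fixed (a point): centre of the inner face of the right disc, 6 mm above its lowest point.
- disc_moving (a point): centre of the inner face of the left disc, 6 mm above its lowest point. The distance between the two points is the gap.
- slips_front: bystander: small white cardboard box, 34 x 34 x 14 mm, origin under its centre
- slips_back: bystander: second small white cardboard box, 34 x 34 x 14 mm, origin under its centre
- lens_case: bystander: clear round case with black foot, 39 mm across, 54 mm high, origin under its centre
- jar: bystander: squarish clear jar with a pale lid, 56 x 56 x 104 mm high, origin under its centre
- microscope: obstacle: fixed white microscope on the left, up to 0.67 m tall, over about x 0.29 to 0.70, y 0.48 to 0.80; an arm that starts beside it must draw back from it before reaching forward. Origin under its foot.

How it is judged:
By the outcome, as a careful person would: the job done as asked, in the order asked, and still so for the second after the job is handed in, while the arm keeps its last pose, push and grip.
It also fails if it takes over 64 s, if anything falls off the work surface, if the arm or the gripper's body presses on something with over 40 N, if the wrist force passes 120 N, or if a joint passes its speed limit or range.

## Working session

There is one attempt and no reset: what is moved stays moved. The work goes in short steps, Python scripts to look and compute and a tool call to move; the robot and the scene stay as the last step left them, time stands still between calls to the robot, and variables do not carry over. Pictures are saved under pics/ and viewed, at most 10 in all, crops included, and the job is handed in when it is done.

Besides the shell and the picture viewer there is one more tool, called after "Call:" as name([rows], argument=value, ...), one row to a line, values as JSON. move_arm: Moves the arm, as the interface text tells. Its arguments: {"type":"object","properties":{"rows":{"type":"array","items":{"type":"array","items":{"type":"number"}}}},"required":["rows"]}

```bash
mkdir -p pics; python3 - <<'E'
from plant import manip
import cv2,numpy as np
s=manip.state(); print(s, manip.tip_reach)
a=manip.grab_frame("top");b=manip.grab_frame("side")
for n,f in(("top",a),("side",b)):
    cv2.imwrite(f"pics/{n}0.png",f["img"]); np.savez(f"pics/{n}0.npz",**f); print(n,f["mtx"],f["R"],f["t"])
E
```

```text
{'time': 0.0, 'joint_pos': array([ 1.10903585e+00,  5.33265596e-02,  1.61429436e+00, -8.92765977e-06,
        1.47599908e+00, -1.19007060e-01]), 'joint_vel': array([ 2.34710113e-04, -3.30461551e-04,  8.93011622e-05, -2.43271962e-04,
       -2.32349754e-04,  1.05392607e-03]), 'joint_efforts': array([ 5.50229543e-04, -3.93697286e+01, -3.70171773e+01, -2.33061082e-04,
        7.05918777e-03,  3.35082788e-06]), 'tool_pos': array([0.2097946 , 0.58811618, 0.24908155]), 'tool_rot': array([-2.85977273e-04,  1.70538543e-01,  9.85350485e-01, -9.72506200e-04]), 'contact_force': array([ 0.62708594, -0.25078077,  0.48019219]), 'ft_torque': array([-0.03634237, -0.03891108,  0.05309778]), 'grasp_force': 0.0, 'gripper_width': 1.0007599058450294} 0.019
top [[622.50366763   0.         323.21887155]
 [  0.         622.50366763 236.44429911]
 [  0.           0.           1.        ]] [[ 0.39337011 -0.91935537 -0.00675729]
 [-0.80019409 -0.33874622 -0.49491456]
 [ 0.45271335  0.20009174 -0.86891537]] [-0.08981497  0.56100866  1.71412839]
side [[547.05992288   0.         330.36015116]
 [  0.         547.05992288 233.96607648]
 [  0.           0.           1.        ]] [[ 0.86737781 -0.49752153  0.0113167 ]
 [-0.2262411  -0.41447866 -0.88148874]
 [ 0.44325016  0.76202347 -0.47206941]] [-0.45760571  0.26381233  1.10043237]
```

View pics/top0.png

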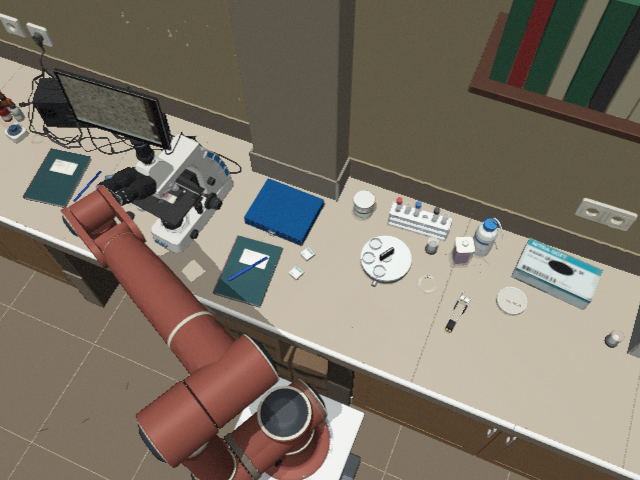

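View pics/side0.png

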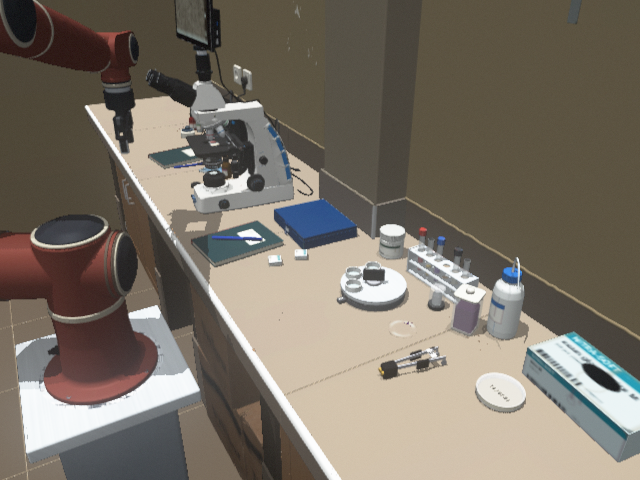

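The top view shows the turntable at (386,259) with its pointer at (375,281). The tweezers run from the housing at (450,328) to the discs at about (465,297), the lens case is at (432,246) and the jar at (463,250). In the side view the turntable is at (373,287), the pointer at (342,299), the knob at (374,273) and the housing at (389,368).

```bash
cat > h.py <<'E'
import cv2,numpy as np
from scipy.spatial.transform import Rotation as Ro
def load(n): return dict(np.load(f"pics/{n}.npz"))
def proj(f,X):
    c=np.atleast_2d(X)@f["R"].T+f["t"]; p=c@f["mtx"].T; return p[:,:2]/p[:,2:]
def tri(*fp):
    A=[];b=[]
    for f,p in fp:
        d=f["R"].T@np.linalg.solve(f["mtx"],[p[0],p[1],1]); d/=np.linalg.norm(d); c=-f["R"].T@f["t"]
        P=np.eye(3)-np.outer(d,d); A.append(P); b.append(P@c)
    A=np.vstack(A);b=np.hstack(b); x=np.linalg.lstsq(A,b,rcond=None)[0]
    return x, np.linalg.norm(A@x-b)
def plane(f,p,z):
    d=f["R"].T@np.linalg.solve(f["mtx"],[p[0],p[1],1]); c=-f["R"].T@f["t"]
    return c+d*(z-c[2])/d[2]
def rot(s): return Ro.from_quat(np.roll(s["tool_rot"],-1)).as_matrix()
def snap(m,cam,n):
    f=m.grab_frame(cam); cv2.imwrite(f"pics/{n}.png",f["img"]); np.savez(f"pics/{n}.npz",**f); return f
E
python3 - <<'E'
from h import *
from plant import manip
t,s=load("top0"),load("side0")
for n,a,b in(("disc",(386,259),(373,287)),("ptr",(375,281),(342,299)),("knob",(387,254),(374,273)),("housing",(450,328),(389,368)),("lens",(432,246),(437,297))):
    print(n,tri((t,a),(s,b)),plane(t,a,.03),plane(s,b,.03))
x=plane(t,(465,297),.02);print("tip",x)
st=manip.state();print(rot(st))
f=snap(manip,"wrist","w0");print(f["mtx"],"cam in tool",rot(st).T@(-f["R"].T@f["t"]-st["tool_pos"]), f["R"]@rot(st))
for n,(t0,t1) in {"t":("top0",(340,200,520,350)),"s":("side0",(320,240,480,400))}.items(): 
    pass
a=cv2.resize(cv2.imread("pics/top0.png")[220:350,340:500],None,fx=2.5,fy=2.5,interpolation=2);b=cv2.resize(cv2.imread("pics/side0.png")[250:380,320:480],None,fx=2.5,fy=2.5,interpolation=2)
cv2.imwrite("pics/c0.png",np.hstack([a,b]));print(a.shape)
E
```

```text
disc (array([ 0.62071426, -0.04776403,  0.01656542]), np.float64(0.0015348045422289823)) [ 0.61487658 -0.04945278  0.03      ] [ 0.60757431 -0.06451313  0.03      ]
ptr (array([ 0.53825564, -0.04173291,  0.0062446 ]), np.float64(0.0037397039903832668)) [ 0.52986483 -0.04482323  0.03      ] [ 0.51719882 -0.07133998  0.03      ]
knob (array([ 0.61864341, -0.04925799,  0.05742361]), np.float64(0.0005568411521356582)) [ 0.63281782 -0.04617318  0.03      ] [ 0.64462162 -0.0135808   0.03      ]
housing (array([ 0.4811703 , -0.30496231,  0.01930308]), np.float64(0.00512893510652653)) [ 0.47262351 -0.30358514  0.03      ] [ 0.47789572 -0.31404218  0.03      ]
lens (array([ 0.71791188, -0.16776093,  0.02665771]), np.float64(0.0004756000160641234)) [ 0.71560869 -0.1677798   0.03      ] [ 0.71491604 -0.17132187  0.03      ]
tip [ 0.59129944 -0.31584766  0.02      ]
[[-9.41836247e-01  3.36071009e-01 -8.72511956e-04]
 [ 3.36072051e-01  9.41834723e-01 -1.71196351e-03]
 [ 2.46420752e-04 -1.90561617e-03 -9.99998154e-01]]
[[355.91862463   0.         321.11137889]
 [  0.         355.91862463 247.6823068 ]
 [  0.           0.           1.        ]] cam in tool [ 0.07123297  0.00075392 -0.12349624] [[-1.09801890e-03  9.99999263e-01 -5.17833167e-04]
 [-9.59568496e-01 -1.19938111e-03 -2.81472669e-01]
 [-2.81473083e-01  1.87834083e-04  9.59569106e-01]]
(325, 400, 3)
```

View pics/c0.png

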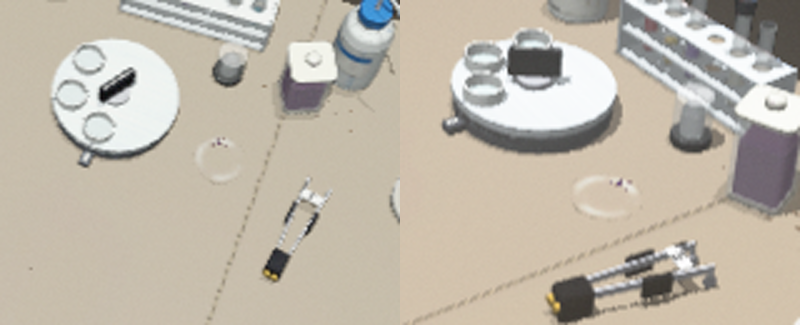

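Rough positions agree across the two views: axis near (0.617, -0.049), housing near (0.48, -0.305). The bar's normal points at the third cup, so I'll approach the knob with the jaws nearly closed. I'll draw back from the microscope first.

Call:
move_arm([
  [-1,-3.35,0,0,0,0,1],
  [-1,-3.35,0,0,0,0,1],
  [-1,-3.35,0,0,0,0,1],
  [-1,-3.35,0,0,0,0,1],
  [-1,-3.35,0,0,0,0,1],
  [-1,-3.35,0,0,0,0,1],
  [-2.65,-2,0,0,0,0,1],
  [-2.65,-2,0,0,0,0,1],
  [-2.65,-2,0,0,0,0,1],
  [-2.65,-2,0,0,0,0,1],
  [-2.65,-2,0,0,0,0,1],
  [-2.65,-2,0,0,0,0,1],
  [-2.65,-2,0,0,0,0,1],
  [-2.65,-2,0,0,0,0,1],
  [-2.65,-2,0,0,0,0,1],
  [-2.65,-2,0,0,0,0,1],
  [-2.65,-2,0,0,0,0,1],
  [-2.65,-2,0,0,0,0,1],
])

```text
time: 1.65
tool_pos: [0.4183, 0.0446, 0.2501]
tool_rot: [0.0, 0.171, 0.985, 0.0]
contact_force: [0.7, 0.2, 0.2]
gripper_width: 1.002
grasp_force: 0.0
```

Call:
move_arm([
  [-2.6,-2.6,0,0,0,2,1],
  [-2.6,-2.6,0,0,0,2,1],
  [-2.6,-2.6,0,0,0,2,1],
  [-2.6,-2.6,0,0,0,2,1],
  [-2.6,-2.6,0,0,0,2,1],
  [0,0,0,0,0,0,-0.4],
  [0,0,0,0,0,0,-0.4],
  [0,0,0,0,0,0,-0.4],
  [0,0,0,0,0,0,-0.4],
])

```text
time: 2.4
tool_pos: [0.4844, -0.1238, 0.25]
tool_rot: [-0.0, 0.255, 0.967, 0.0]
contact_force: [-0.3, -0.2, -0.2]
gripper_width: 0.455
grasp_force: 0.0
```

```bash
python3 - <<'E'
from h import *
from plant import manip
s=manip.state();print(s["tool_pos"],rot(s)[:,1],s["gripper_width"],s["contact_force"])
f=snap(manip,"wrist","w1")
E
```

```text
[ 0.48439608 -0.12377097  0.25004741] [4.93385074e-01 8.69810969e-01 2.17799402e-04] 0.4546658145144147 [-0.25593496 -0.22207142 -0.20012405]
```

View pics/w1.png

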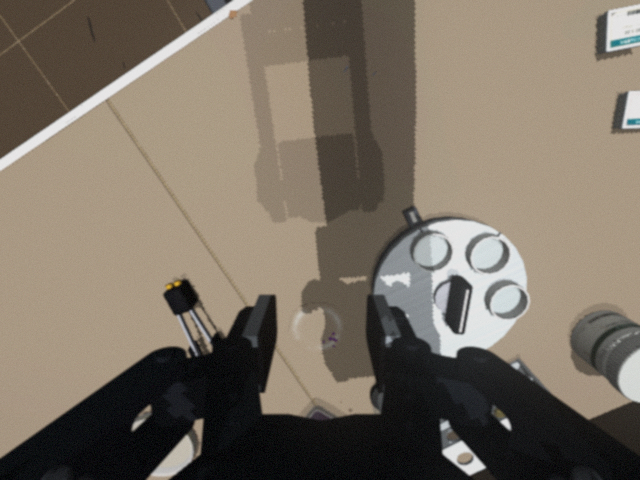

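The wrist view shows the pointer tip at about (410,211), cup rims at about (431,250), (488,253) and (507,300), and the knob at (459,303). The tweezer discs are hidden by the fingers. Next, two wrist views from farther forward.

Call:
move_arm([
  [-3.3,-0.55,-0.5,0,0,0,-0.4],
  [-3.3,-0.55,-0.5,0,0,0,-0.4],
  [-3.3,-0.55,-0.5,0,0,0,-0.4],
  [-3.3,-0.55,-0.5,0,0,0,-0.4],
  [-3.3,-0.55,-0.5,0,0,0,-0.4],
  [-3.3,-0.55,-0.5,0,0,0,-0.4],
  [0,0,0,0,0,0,-0.4],
  [0,0,0,0,0,0,-0.4],
  [0,0,0,0,0,0,-0.4],
])

```text
time: 3.2
tool_pos: [0.6402, -0.25, 0.28]
tool_rot: [-0.0, 0.255, 0.967, 0.0]
contact_force: [-0.2, 0.5, 0.5]
gripper_width: 0.299
grasp_force: 0.0
```

```bash
python3 - <<'E'
from h import *
from plant import manip
f=snap(manip,"wrist","w2")
E
```

Call:
move_arm([
  [0,-3.1,0,0,0,0,-0.4],
  [0,-3.1,0,0,0,0,-0.4],
  [0,-3.1,0,0,0,0,-0.4],
  [0,0,0,0,0,0,-0.4],
  [0,0,0,0,0,0,-0.4],
])

```text
time: 3.67
tool_pos: [0.5933, -0.3321, 0.2809]
tool_rot: [0.0, 0.257, 0.967, 0.0]
contact_force: [-0.3, 0.5, 1.1]
gripper_width: 0.296
grasp_force: 0.0
```

```bash
python3 - <<'E'
from h import *
from plant import manip
f=snap(manip,"wrist","w3")
cv2.imwrite("pics/m1.png",np.vstack([cv2.imread("pics/w2.png")[:300],cv2.imread("pics/w3.png")[:300]]))
print(manip.state()["gripper_width"])
E
```

```text
0.30006303521591465
```

View pics/m1.png

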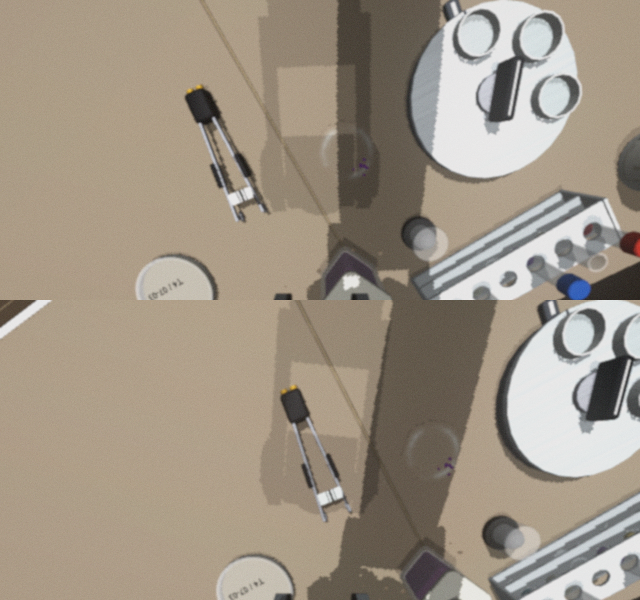

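In the upper half (w2) the housing is at (200,105), the arm tips at (238,218) and (266,212), and the grips at (217,176) and (243,164). The cup rims are at (477,34), (539,37) and (555,97), and the jar stands clear in front of the tweezers. I'll fit the turntable by its edges and zoom in on the tweezers.

```bash
cat > tt.py <<'E'
from h import *
from scipy.optimize import minimize,least_squares
ph=np.linspace(0,2*np.pi,90,endpoint=False)
def circ(c,r,z): return np.c_[c[0]+r*np.cos(ph),c[1]+r*np.sin(ph),0*ph+z]
def parts(q,th=0):
    x,y,p=q; L=[circ((x,y),.08,.03)]
    for k in range(3):
        a=p+np.pi-k*np.pi/3+th; c=(x+.056*np.cos(a),y+.056*np.sin(a)); L+=[circ(c,.020,.045),circ(c,.018,.045)]
    b=p-np.pi/6+th;u=np.array([np.cos(b),np.sin(b)]);v=np.array([-u[1],u[0]]);t=np.linspace(-1,1,40)
    for s in(-1,1): L.append(np.c_[[x,y]+.026*t[:,None]*u+s*.006*v,0*t+.068])
    return L
def grad(f):
    g=cv2.GaussianBlur(f["img"],(0,0),1.2).astype(float).max(2); G=np.hypot(cv2.Sobel(g,6,1,0),cv2.Sobel(g,6,0,1)); return cv2.GaussianBlur(np.minimum(G,150),(0,0),1.0)
def fit(fs,q0,th=0):
    Gs=[grad(f) for f in fs]
    def cost(q):
        c=0
        for f,G in zip(fs,Gs):
            P=np.vstack(parts(q,th)); p=proj(f,P).astype(np.float32)
            c-=cv2.remap(G,p[:,0].reshape(-1,1),p[:,1].reshape(-1,1),1).mean()
        return c
    best=None
    for d in np.random.default_rng(0).normal(0,1,(12,3))*[.004,.004,.05]:
        r=minimize(cost,q0+d,method="Nelder-Mead",options=dict(initial_simplex=q0+d+np.vstack([np.zeros(3),np.diag([.004,.004,.05])])))
        if best is None or r.fun<best.fun: best=r
    return best
def draw(f,q,th=0):
    im=f["img"].copy()
    for P in parts(q,th):
        for u,v in proj(f,P): cv2.circle(im,(int(round(u)),int(round(v))),0,(0,0,255),-1)
    return im
E
python3 - <<'E'
from tt import *
w1,w2,w3=load("w1"),load("w2"),load("w3")
obs=[(w1,(431,250),0),(w1,(488,253),1),(w1,(507,300),2),(w2,(477,34),0),(w2,(539,37),1),(w2,(555,97),2)]
def res(q,z=.045): return np.hstack([proj(f,[q[0]+.056*np.cos(q[2]+np.pi-k*np.pi/3),q[1]+.056*np.sin(q[2]+np.pi-k*np.pi/3),z])[0]-p for f,p,k in obs])
r=least_squares(res,[.617,-.049,0]);print("clicks",r.x,r.fun.round(1))
rz=least_squares(lambda q:res(q[:3],q[3]),[.617,-.049,0,.04]);print("with z",rz.x)
q=r.x
for fs in([w1],[w2],[w3],[w1,w2],[load("top0")],[load("side0")]):
    b=fit(fs,q);print(b.x.round(4),b.fun)
for n,a,b in(("house",(200,105),(295,105)),("gripL",(243,164),(333,163)),("gripR",(217,176),(305,168)),("tipL",(266,212),(351,213)),("tipR",(238,218),(325,220))): print(n,*tri((w2,a),(w3,b)))
z=lambda im,x,y,w,h,k:cv2.resize(im[y:y+h,x:x+w],None,fx=k,fy=k,interpolation=2)
b=fit([w1,w2],q).x
A=np.hstack([z(w2["img"],180,80,90,145,3),z(w3["img"],275,80,90,145,3)])
B=z(draw(w2,b),400,0,190,185,1.3)
C=z(draw(w1,b),370,200,190,150,1.3)
R=np.vstack([B,C])
H=max(A.shape[0],R.shape[0]);pad=lambda i:cv2.copyMakeBorder(i,0,H-i.shape[0],0,0,0)
cv2.imwrite("pics/m2.png",np.hstack([pad(A),pad(R)]));print(A.shape,R.shape)
E
```

```text
clicks [ 0.61927041 -0.04858559 -0.04859993] [-0.4  2.9  0.1  2.9 -0.4  3.2 -0.5 -3.  -0.4 -2.1  1.5 -1.7]
with z [ 0.62113243 -0.0452395  -0.04850632  0.03709032]
[ 0.6198 -0.0467 -0.0403] -105.12257817384634
[ 0.621  -0.0473 -0.0404] -108.15389770197812
[ 0.6194 -0.0572 -0.0395] -70.08342163598464
[ 0.6204 -0.0471 -0.0376] -210.83332301193914
[ 0.6078 -0.0482 -0.0843] -88.54722073743787
[ 0.618  -0.0512 -0.0529] -110.93766470402362
house [ 0.48724613 -0.30025446  0.02460995] 4.506871707418085e-06
gripL [ 0.55567007 -0.29509143  0.02053503] 0.0005454212679188812
gripR [ 0.54893883 -0.32495233  0.01798084] 0.005774167724986958
tipL [ 0.61246721 -0.30360305  0.01283965] 0.001103957249990038
tipR [ 0.60252584 -0.33139395  0.02356138] 0.0017953074123674393
(435, 540, 3) (435, 247, 3)
```

View pics/m2.png

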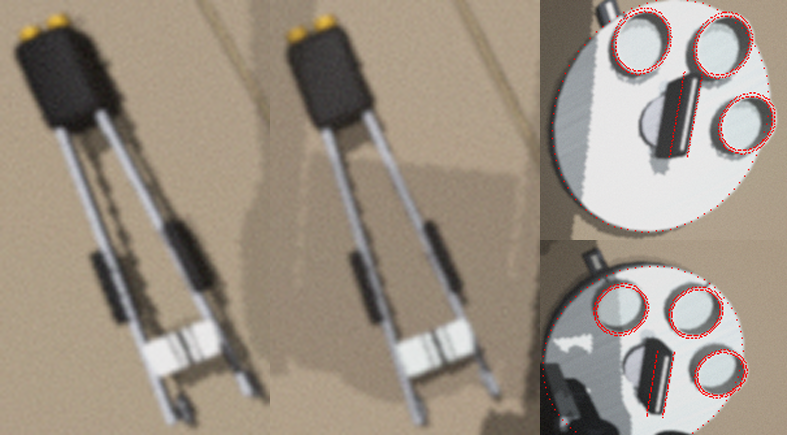

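The fit overlays well in both views, with the axis at (0.6204, -0.0471), yaw -2.2° and knob-top lines at 68 mm. The zoom shows the grips in w2 at (216.7,175.7) and (243.3,165), in w3 at (307,175.7) and (332.3,165.7), and the arm tips clearly. Now I'll go over the knob.

Call:
move_arm([
  [1.48,3.26,0,0,0,0.3,-0.4],
  [1.48,3.26,0,0,0,0.3,-0.4],
  [1.48,3.26,0,0,0,0.3,-0.4],
  [1.48,3.26,0,0,0,0.3,-0.4],
  [1.48,3.26,0,0,0,0.3,-0.4],
  [1.48,3.26,0,0,0,0.3,-0.4],
  [1.48,3.26,0,0,0,0.3,-0.4],
  [1.48,3.26,0,0,0,0.3,-0.4],
  [0,0,3.5,0,0,0,-0.4],
  [0,0,3.5,0,0,0,-0.4],
  [0,0,3,0,0,0,-0.4],
  [0,0,0,0,0,0,-0.4],
  [0,0,0,0,0,0,-0.4],
])

```text
time: 4.8
tool_pos: [0.6243, -0.0458, 0.1786]
tool_rot: [-0.002, 0.275, 0.961, -0.0]
contact_force: [0.4, -0.5, 0.3]
gripper_width: 0.3
grasp_force: 0.0
```

```bash
python3 - <<'E'
from h import *
from plant import manip
s=manip.state();R=rot(s);print(s["tool_pos"],np.degrees(np.arctan2(R[1,1],R[0,1])),s["joint_pos"])
print("to knob cm",R.T@(np.array([.6204,-.0471,.060])-s["tool_pos"])*100)
w2,w3=load("w2"),load("w3")
for n,a,b in(("house",(62,78),(333,78)),("gripR",(110,287),(366,287)),("gripL",(190,255),(442,257)),("tipR",(172,420),(420,420)),("tipL",(250,390),(495,393)),("plR",(148,357),(400,355)),("plL",(218,335),(472,338))):
    a=(180+a[0]/3,80+a[1]/3);b=(275+(b[0]-270)/3,80+b[1]/3);print(n,tri((w2,a),(w3,b))[0].round(4),tri((w2,a),(w3,b))[1].round(4),plane(w2,a,.02)[:2].round(4),plane(w3,b,.02)[:2].round(4))
E
```

```text
[ 0.62426607 -0.04580501  0.17859696] 58.06350994421924 [-1.92175448e-01  1.10125643e-01  1.67411625e+00  2.73717487e-04
  1.36167965e+00 -1.20562959e+00]
to knob cm [ 0.21049479 -0.29903373 11.86106682]
house [ 0.4887 -0.2999  0.0262] 0.0 [ 0.4872 -0.3013] [ 0.488  -0.2999]
gripR [ 0.5527 -0.3249  0.025 ] 0.0001 [ 0.5523 -0.3263] [ 0.5531 -0.3253]
gripL [ 0.5572 -0.2966  0.0166] 0.0007 [ 0.557  -0.2957] [ 0.5574 -0.2968]
tipR [ 0.6029 -0.3317  0.0265] 0.0003 [ 0.6032 -0.3336] [ 0.6043 -0.3324]
tipL [ 0.6086 -0.3034  0.0198] 0.0011 [ 0.6079 -0.3029] [ 0.6092 -0.3037]
plR [ 0.5794 -0.3265  0.0261] 0.0003 [ 0.5796 -0.3284] [ 0.58   -0.3269]
plL [ 0.5858 -0.3009  0.0273] 0.001 [ 0.5854 -0.3022] [ 0.5875 -0.3014]
```

Call:
move_arm([
  [0.2,-0.3,3,0,0,0,-0.4],
  [0,0,3,0,0,0,-0.4],
  [0,0,2,0,0,0,-0.4],
  [0,0,1.3,0,0,0,-0.4],
  [0,0,1.3,0,0,0,-0.4],
  [0,0,1.3,0,0,0,-0.4],
  [0,0,0,0,0,0,-0.4],
  [0,0,0,0,0,0,-0.4],
])

```text
time: 5.47
tool_pos: [0.6228, -0.049, 0.0616]
tool_rot: [0.0, 0.276, 0.961, -0.0]
contact_force: [-0.3, -0.2, 1.7]
gripper_width: 0.295
grasp_force: 0.0
```

Call:
move_arm([
  [0,0,0,0,0,0,-0.6],
  [0,0,0,0,0,0,-0.7],
  [0,0,0,0,0,0,-0.8],
  [0,0,0,0,0,0,-0.9],
  [0,0,0,0,0,0,-0.9],
  [0,0,0,0,0,0,-0.9],
])

```text
time: 5.97
tool_pos: [0.6239, -0.0488, 0.0631]
tool_rot: [0.002, 0.276, 0.961, 0.001]
contact_force: [0.7, 3.1, 6.0]
gripper_width: 0.126
grasp_force: 60.7
```

The TCP sits 4 mm along the bar from the axis, so I'll loosen, recentre and grip again.

Call:
move_arm([
  [0,0,0,0,0,0,-0.55],
  [0,0,0,0,0,0,-0.55],
  [0.2,0,0,0,0,0,-0.55],
  [0.2,0,0,0,0,0,-0.55],
  [0,0,0,0,0,0,-0.55],
  [0,0,0,0,0,0,-0.55],
  [0,0,0,0,0,0,-0.55],
])

```text
time: 6.55
tool_pos: [0.6189, -0.0469, 0.0611]
tool_rot: [-0.0, 0.276, 0.961, -0.0]
contact_force: [0.3, -0.2, 0.7]
gripper_width: 0.227
grasp_force: 0.0
```

```bash
python3 - <<'E'
from h import *
from plant import manip
s=manip.state();R=rot(s);print(s["tool_pos"],np.degrees(np.arctan2(R[1,1],R[0,1])),s["gripper_width"])
print("to knob cm",R.T@(np.array([.6204,-.0471,.060])-s["tool_pos"])*100)
E
```

```text
[ 0.6189243  -0.04692087  0.06113244] 57.95925740476732 0.22699345897139425
to knob cm [-0.13462397  0.06313077  0.11319367]
```

Call:
move_arm([
  [-0.1,0,0,0,0,0,-0.75],
  [0,0,0,0,0,0,-0.9],
  [0,0,0,0,0,0,-0.9],
  [0,0,0,0,0,0,-0.9],
  [0,0,0,0,0,-4,-0.9],
  [0,0,0,0,0,-4,-0.9],
  [0,0,0,0,0,-4,-0.9],
  [0,0,0,0,0,-4,-0.9],
  [0,0,0,0,0,-4,-0.9],
  [0,0,0,0,0,-4,-0.9],
  [0,0,0,0,0,-4,-0.9],
  [0,0,0,0,0,-4,-0.9],
])

```text
time: 7.55
tool_pos: [0.6198, -0.0466, 0.0614]
tool_rot: [-0.0, -0.001, 1.0, 0.001]
contact_force: [-1.5, 5.4, 1.2]
gripper_width: 0.129
grasp_force: 59.2
```

Call:
move_arm([
  [0,0,0,0,0,-4,-0.9],
  [0,0,0,0,0,-4,-0.9],
  [0,0,0,0,0,-4,-0.9],
  [0,0,0,0,0,-4,-0.9],
  [0,0,0,0,0,-4,-0.9],
  [0,0,0,0,0,-4,-0.9],
  [0,0,0,0,0,-4,-0.9],
  [0,0,0,0,0,0,-0.9],
  [0,0,0,0,0,0,-0.9],
  [0,0,0,0,0,0,-0.9],
])

```text
time: 8.38
tool_pos: [0.6199, -0.0469, 0.0614]
tool_rot: [-0.0, -0.241, 0.971, 0.001]
contact_force: [-2.0, 4.1, 2.0]
gripper_width: 0.131
grasp_force: 59.3
```

```bash
python3 - <<'E'
from h import *
from plant import manip
s=manip.state();R=rot(s);print(s["tool_pos"],np.degrees(np.arctan2(R[1,1],R[0,1])),s["gripper_width"],s["contact_force"],s["ft_torque"])
E
```

```text
[ 0.61985799 -0.04691266  0.06136604] 117.88132370004561 0.1312827237134346 [-2.04878705  4.13212129  1.98052302] [0.55024145 0.22929696 0.02474714]
```

The knob turned 60° with low forces. Now I'll release it straight and lift.

Call:
move_arm([
  [0,0,0,0,0,0,-0.7],
  [0,0,0,0,0,0,-0.5],
  [0,0,0,0,0,0,-0.45],
  [0,0,0,0,0,0,-0.45],
  [0,0,-1,0,0,0,-0.45],
  [0,0,-2,0,0,0,-0.45],
  [0,0,-3,0,0,0,-0.45],
  [0,0,-4,0,0,0,-0.45],
  [0,0,-4,0,0,0,-0.45],
  [0,0,-4,0,0,0,-0.45],
  [0,0,-4,0,0,0,-0.45],
  [0,0,0,0,0,6,0],
  [0,0,0,0,0,6,0],
  [0,0,0,0,0,6,0],
  [0,0,0,0,0,6,0],
  [0,0,0,0,0,6,0],
  [0,0,0,0,0,6.4,0],
])

```text
time: 9.8
tool_pos: [0.62, -0.0477, 0.2823]
tool_rot: [0.001, 0.076, 0.997, -0.0]
contact_force: [0.7, -0.2, 0.3]
gripper_width: 0.501
grasp_force: 0.0
```

```bash
python3 - <<'E'
from h import *
from plant import manip
s=manip.state();R=rot(s);print(s["tool_pos"],np.degrees(np.arctan2(R[1,1],R[0,1])))
print("to view cm",R.T@(np.array([.63,-.24,.28])-s["tool_pos"])*100)
E
```

```text
[ 0.61996001 -0.04770365  0.28232745] 81.23345106919862
to view cm [ -3.92277307 -18.85186326   0.24528495]
```

Call:
move_arm([
  [-0.8,-3.8,0,0,0,0,0],
  [-0.8,-3.8,0,0,0,0,0],
  [-0.8,-3.8,0,0,0,0,0],
  [-0.8,-3.8,0,0,0,0,0],
  [-0.8,-3.8,0,0,0,0,0],
  [0,0,0,0,0,0,0],
  [0,0,0,0,0,0,0],
  [0,0,0,0,0,0,0],
])

```text
time: 10.47
tool_pos: [0.6315, -0.2412, 0.2818]
tool_rot: [0.0, 0.074, 0.997, 0.0]
contact_force: [0.5, 0.1, -0.4]
gripper_width: 0.5
grasp_force: 0.0
```

```bash
python3 - <<'E'
from tt import *
from plant import manip
f=snap(manip,"wrist","w4")
q=np.array([.6204,-.0471,-.038])
b=fit([f],q,np.pi/3);print(b.x,b.fun)
s=manip.state();R=rot(s);print(s["tool_pos"],np.degrees(np.arctan2(R[1,1],R[0,1])),s["gripper_width"])
print("to grips cm (z .15)",R.T@(np.array([.555,-.311,.15])-s["tool_pos"])*100)
z=lambda im,x,y,w,h,k:cv2.resize(im[y:y+h,x:x+w],None,fx=k,fy=k,interpolation=2)
g=load("w4"); im=draw(f,q,np.pi/3); 
cv2.imwrite("pics/m3.png",np.vstack([cv2.resize(im[:260],(640,260))]))
E
```

```text
[ 0.62109173 -0.04697994 -0.03030803] -109.06449210353554
[ 0.63168448 -0.24044625  0.28180256] 81.59481162927382 0.5009128868043492
to grips cm (z .15) [ 6.55983144 -8.10228819 13.1766497 ]
```

View pics/m3.png

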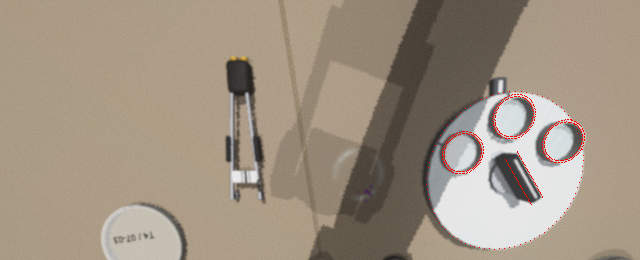

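The overlay at +60° matches all three cups and the knob, so cup b is at the pointer in the click. The tweezers' grips are at (229,148) and (258,149), aligned with the tool. From w1 the fingertip reach is about 15 mm at a 39 mm opening, so a TCP height of 0.022 is safe. Now moving over the tweezers.

Call:
move_arm([
  [1.64,-2.02,3.3,0,0,0,0.1],
  [1.64,-2.02,3.3,0,0,0,0.1],
  [1.64,-2.02,3.3,0,0,0,0.1],
  [1.64,-2.02,3.3,0,0,0,0.1],
  [0,0,0,0,0,0,0.1],
  [0,0,0,0,0,0,0.1],
  [0,0,0,0,0,0,0.1],
])

```text
time: 11.1
tool_pos: [0.5568, -0.3101, 0.152]
tool_rot: [0.001, 0.073, 0.997, -0.0]
contact_force: [0.4, -0.2, 1.0]
gripper_width: 0.551
grasp_force: 0.0
```

```bash
python3 - <<'E'
from h import *
from plant import manip
s=manip.state();R=rot(s);print(s["tool_pos"],np.degrees(np.arctan2(R[1,1],R[0,1])),s["gripper_width"])
g=load("w4")
A=plane(g,(229,148),.02);B=plane(g,(258,149),.02);P=plane(g,(238,76),.027);T=plane(g,(233,199),.02);U=plane(g,(264,200),.02)
print(A,B,(A+B)/2,P,T,U); m=(T+U)/2-P;print("yaw",np.degrees(np.arctan2(m[1],m[0])))
print("to grips cm",R.T@(np.array([.555,-.311,.022])-s["tool_pos"])*100)
f=snap(manip,"wrist","w5"); cv2.imwrite("pics/w5.png",f["img"])
E
```

```text
[ 0.5567524  -0.31012421  0.1519866 ] 81.63501494686044 0.5513962335488148
[ 0.55186557 -0.32544814  0.02      ] [ 0.55733611 -0.29576165  0.02      ] [ 0.55460084 -0.3106049   0.02      ] [ 0.48754577 -0.30025174  0.027     ] [ 0.60460017 -0.332903    0.02      ] [ 0.61065929 -0.29987437  0.02      ]
yaw -7.653588825994386
to grips cm [ 0.18885983 -0.10461666 12.99834365]
```

View pics/w5.png

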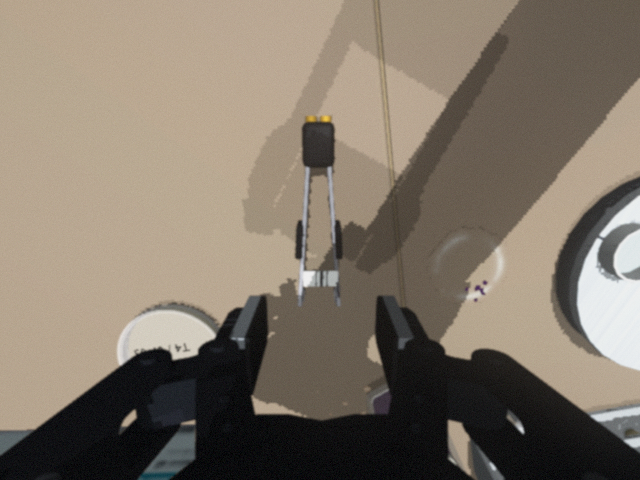

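The tweezers are centred between the fingers at column 320 and aligned with them, with the grips at (299,240) and (339,239). I'll descend and squeeze in steps.

Call:
move_arm([
  [0.15,-0.1,3,0,0,0,0.1],
  [0,0,3,0,0,0,0.1],
  [0,0,3,0,0,0,0.1],
  [0,0,1.5,0,0,0,0.1],
  [0,0,1,0,0,0,0.1],
  [0,0,1,0,0,0,0.1],
  [0,0,0.5,0,0,0,0.1],
  [0,0,0,0,0,0,0.1],
  [0,0,0,0,0,0,0.1],
])

```text
time: 11.9
tool_pos: [0.5548, -0.3122, 0.0217]
tool_rot: [0.001, 0.074, 0.997, -0.001]
contact_force: [0.3, -0.0, -0.1]
gripper_width: 0.551
grasp_force: 0.0
```

Call:
move_arm([
  [0,0,0,0,0,0,0],
  [0,0,0,0,0,0,-0.1],
  [0,0,0,0,0,0,-0.18],
  [0,0,0,0,0,0,-0.22],
  [0,0,0,0,0,0,-0.26],
  [0,0,0,0,0,0,-0.3],
  [0,0,0,0,0,0,-0.33],
  [0,0,0,0,0,0,-0.35],
  [0,0,0,0,0,0,-0.35],
  [0,0,0,0,0,0,-0.35],
  [0,0,0,0,0,0,-0.35],
])

```text
time: 12.82
tool_pos: [0.5549, -0.3125, 0.0218]
tool_rot: [0.001, 0.074, 0.997, -0.001]
contact_force: [0.8, -0.2, 6.1]
gripper_width: 0.324
grasp_force: 4.0
```

Call:
move_arm([
  [0,0,0,0,0,0,-0.37],
  [0,0,0,0,0,0,-0.39],
  [0,0,0,0,0,0,-0.4],
  [0,0,0,0,0,0,-0.4],
  [0,0,0,0,0,0,-0.4],
  [0,0,0,0,0,0,-0.4],
  [0,0,-0.5,0,0,0,-0.4],
  [0,0,-1,0,0,0,-0.4],
  [0,0,-2,0,0,0,-0.4],
  [0,0,-3,0,0,0,-0.4],
  [0,0,-3,0,0,0,-0.4],
  [0,0,0,0,0,0,-0.4],
  [0,0,0,0,0,0,-0.4],
  [0,0,0,0,0,0,-0.4],
])

```text
time: 13.98
tool_pos: [0.5533, -0.3113, 0.1149]
tool_rot: [-0.001, 0.074, 0.997, 0.0]
contact_force: [0.1, 0.2, -1.4]
gripper_width: 0.307
grasp_force: 4.6
```

```bash
python3 - <<'E'
from h import *
from plant import manip
F=[];W=[]
for k in range(3):
    f=snap(manip,"wrist",f"w6{k}") if k<1 else snap(manip,["","top","side"][k],f"x6{k}")
    s=manip.state();F.append(s["grasp_force"]);W.append(s["gripper_width"])
print(F,W,s["tool_pos"],s["contact_force"],s["tool_rot"])
z=lambda im,x,y,w,h,k:cv2.resize(im[y:y+h,x:x+w],None,fx=k,fy=k,interpolation=2)
X=np.array([.61,-.315,.11]);R=[]
for n in("x61","x62"):
    g=load(n);u=proj(g,X)[0].astype(int);print(u);R.append(z(g["img"],u[0]-45,u[1]-37,90,75,4))
w=load("w60")["img"]
A=z(w,240,230,160,200,2.5)
B=np.vstack(R)
H=600;pad=lambda i:cv2.copyMakeBorder(i,0,H-i.shape[0],0,0,0)
cv2.imwrite("pics/m4.png",np.hstack([pad(A),pad(B)]))
E
```

```text
[4.64712381362915, 4.647666960954666, 4.648199826478958] [0.30560860136676293, 0.30291650509572154, 0.30307918353070484] [ 0.55270006 -0.31086084  0.11318419] [ 1.22855231  0.02860145 -0.60506006] [-0.00167893  0.07361428  0.99728483  0.00103934]
[472 278]
[446 314]
```

View pics/m4.png

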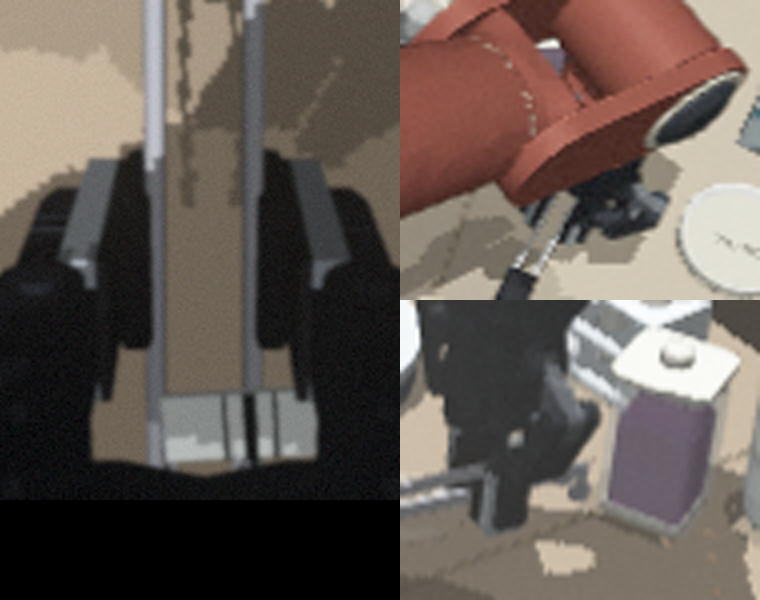

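Held. The wrist crop shows the scale plate with thin lines at crop x of about 226 and 276 and the thick line at about 250. The moving arm enters at about 252 and comes out at about 240. I'll read the pointer from pixel profiles rather than by eye.

```bash
python3 - <<'E'
from h import *
w=load("w60")["img"].max(2).astype(int)
np.set_printoptions(linewidth=250)
print("col ",np.arange(298,370,1))
for y in range(376,424,2): print(y,w[y,298:370])
E
```

```text
col  [298 299 300 301 302 303 304 305 306 307 308 309 310 311 312 313 314 315 316 317 318 319 320 321 322 323 324 325 326 327 328 329 330 331 332 333 334 335 336 337 338 339 340 341 342 343 344 345 346 347 348 349 350 351 352 353 354 355 356 357 358 359
 360 361 362 363 364 365 366 367 368 369]
376 [ 92  89  94 100 102 100  93  80  91 104 107 115 112 111 114 112 112 109 108 112 111 109 108 111 107 112 112 109 113 109 110 112 112 111 114 110 111 108  94  77  80  95  97 104 100  97  93 101 110 110 109 110 110 110 109 107 108  94  66  39  15  25
  26  26  27  27  22  21  16  28  22  26]
378 [ 89  91  97 104 102  99  89  83  89 107 107 113 111 111 112 105 114 109 112 110 111 111 112 113 113 110 109 112 111 110 111 111 110 111 110 113 110 107  96  83  79  96 104 101  99  98  95  97 110 111 108 110 112 107 112 110 112 106  76  45  29  23
  33  25  31  25  24  22  25  19  22  19]
380 [ 89  92 102 102 106 102  96  83  88 101 111 111 110 108 112 113 112 105 110 117 111 108 110 112 110 114 111 111 110 111 113 111 110 112 109 112 111 106  96  83  83  92  98 105 101  96  93  99 104 110 111 109 1
[... 5429 characters left out ...]
31  34  53  62  68  70  75  88  97  94  97 101 102 106 106 109 109 108 107  99  96  95  93  81  73  75  69  66  53  41  29  36  24  25  19  18  19  21  22  24  24  19  26  22  16  19  22  20  18  16  19  15  19  21
  19  18  22  16  22  23  18  19  13  13]
420 [20 14 12 22 19 17 21 16 20 19 22 19 22 22 24 27 24 31 38 46 51 54 59 61 64 62 50 44 41 34 30 27 27 25 21 20 23 22 19 21 15 14 20 19 20 20 18 19 13 22 21 22 19 21 16 22 12 22 21 25 21 18 20 26 19 19 22 23 23 26 21 16]
422 [19 13 22 16 18 16 17 19 20 17 18 21 24 10 23 20 13 17 19 15 27 24 23 17 20 23 22 21 19 21 22 19 21 19 22 19 18 23 22 15 28 19 19 20 24 19 19 19 18 24 24 17 20 19 18 22 24 20 23 21 17 22 23 24 21 20 21 20 12 21 19 15]
```

```bash
python3 - <<'E'
from h import *
w=load("w5")["img"].max(2).astype(int)
np.set_printoptions(linewidth=250)
print("col ",np.arange(294,350,1))
for y in range(262,304,2): print(y,w[y,294:350])
E
```

```text
col  [294 295 296 297 298 299 300 301 302 303 304 305 306 307 308 309 310 311 312 313 314 315 316 317 318 319 320 321 322 323 324 325 326 327 328 329 330 331 332 333 334 335 336 337 338 339 340 341 342 343 344 345 346 347 348 349]
262 [181 181 186 187 179 165 167 181 180 145 113 118 143 158 155 162 157 155 161 153 155 157 154 155 157 158 149 144 125  98  91  80  80  82  80  82  80  84  78  80  81  95  91  83  77  88 105 110 107 107 107 106 110 104 104 106]
264 [186 186 182 185 182 177 177 200 196 153 112 121 149 156 161 154 156 158 156 160 160 155 158 158 156 148 128 103  84  81  83  84  78  80  86  84  79  82  79  77  79  87  92  83  82  91 103 103 112 103 109 105 105 107 103 106]
266 [182 182 185 184 180 177 186 209 209 168 113 103 131 153 158 155 155 161 160 158 152 162 157 149 137 124 102  87  81  82  83  83  83  84  86  81  85  82  80  74  80  93  96  88  85  93  99 105 106 108 109 106 108 104 107 105]
268 [180 185 182 180 182 183 194 210 207 162 106  91 121 146 155 151 152 154 151 146 143 146 145 136 119  97  83  84  83  82  79  83  83  81  83  78  80  78  81  82  78  84  92  9
[... 3260 characters left out ...]
6 102 100]
298 [105 105 105 112 124 131 125 101  80  87  93  99 104 107 103 105 108 108 107 105 105 102 105 108 105 101 106 104 108 109 104 106 104 104 107 106 100 106 104 104 101  91  97 110 112 103 104 102 105 105 101 104 107 108 103 100]
300 [101 104 105  99 107 124 123 107  84  90 102  98 103 106 108 103 110 106 106 104 108 106 102 107 106 107 104 106 107 101  99 106 109 108 102  99  99 105 104 103  98  87  94 114 123 118 110 104 105 105 104 105 106 103 105 105]
302 [104 108 103 103 109 125 124 110 100 100 101 108 101 108 106 103 103 101 109 101 103 108 103 104 109 101 106 104 106 103 104 105 104 102 108 105 104 104 104 107  93  95  95 115 128 123 110 101 101 106 105 104 103 105 104 101]
```

```bash
python3 - <<'E'
from h import *
L=cv2.createLineSegmentDetector()
for n,z,box in(("w5",.021,(290,165,350,305)),("w60",.1135-.001,(285,190,365,392))):
    f=load(n); g=cv2.cvtColor(f["img"],6); g=cv2.resize(g,None,fx=2,fy=2,interpolation=2)
    l=L.detect(g)[0][:,0]/2-.25
    print(n)
    for a in l:
        m=(a[:2]+a[2:])/2
        if abs(a[3]-a[1])>12 and box[0]<m[0]<box[2] and box[1]<m[1]<box[3] and abs(a[0]-a[2])<.25*abs(a[1]-a[3]):
            if a[1]>a[3]: a=np.r_[a[2:],a[:2]]
            P,Q=plane(f,a[:2],z),plane(f,a[2:],z);d=Q-P
            print(a.round(1),"ang",np.degrees(np.arctan2(d[1],d[0])).round(2),"len mm",(np.linalg.norm(d)*1e3).round(1))
E
```

```text
w5
[334.2 225.7 335.  240.1] ang -4.86 len mm 10.9
[303.8 254.4 302.8 269.5] ang -13.06 len mm 12.1
[302.  213.2 302.4 235.1] ang -8.22 len mm 16.3
[319.7 270.7 319.3 286.3] ang -9.64 len mm 12.8
[301.8 236.3 301.2 256.3] ang -11.11 len mm 15.5
[296.5 220.7 294.3 257.6] ang -12.87 len mm 28.4
[322.7 270.7 322.2 285.7] ang -10.12 len mm 12.3
[326.7 168.1 328.9 181.9] ang 1.06 len mm 9.7
[308.9 168.2 304.9 232.6] ang -12.6 len mm 46.5
[330.6 167.6 333.7 216.4] ang -4.32 len mm 34.7
[305.3 233.2 303.9 254.5] ang -13.0 len mm 16.5
[328.5 181.9 331.8 230. ] ang -4.17 len mm 35.0
[341.2 232.5 342.  258.2] ang -5.59 len mm 19.9
[335.2 245.1 335.6 257.6] ang -6.0 len mm 9.8
[326.9 199.4 328.6 213.8] ang -1.45 len mm 10.5
[305.6 168.2 303.  212.6] ang -12.49 len mm 31.5
w60
[297.8 287.5 296.9 301.4] ang -12.74 len mm 5.8
[337.4 196.3 337.5 235.7] ang -7.59 len mm 14.4
[304.1 198.2 304.  290.7] ang -9.37 len mm 35.4
[355.  367.  358.  390.6] ang -0.68 len mm 11.5
[287.  367.7 284.2 389.3] ang -16.37 len mm 10.5
[330.2 230.2 332.4 246.5] ang -0.6 len mm 6.2
[307.6 209.4 312.  243.3] ang -1.71 l
[... 165 characters left out ...]
9 343.9 308.8] ang -10.25 len mm 8.4
[310.1 246.1 312.  260.2] ang -1.66 len mm 5.5
[313.9 253.7 316.1 268.9] ang -0.96 len mm 6.0
[314.5 239.4 316.  251.4] ang -1.78 len mm 4.7
[297.9 197.6 299.  287.6] ang -8.84 len mm 34.3
[306.6 215.7 306.8 270.7] ang -8.88 len mm 21.0
[343.9 196.3 343.9 228.8] ang -7.48 len mm 11.8
[296.8 268.2 296.1 281.4] ang -12.68 len mm 5.3
[355.8 294.8 364.2 331.9] ang 4.81 len mm 16.4
[335.9 312.6 335.7 369.4] ang -8.04 len mm 25.6
[306.7 296.3 306.6 339.4] ang -9.29 len mm 18.7
[337.9 280.  338.3 296.3] ang -6.44 len mm 6.7
[335.8 370.7 335.9 384.4] ang -7.54 len mm 6.6
[306.7 341.3 306.5 362.6] ang -9.57 len mm 9.8
[306.6 364.4 306.6 383.8] ang -9.06 len mm 9.3
```

The arm-edge angles give a squeeze of about 0.124 rad and so a gap of about 9.8 mm. Jaw width gives 10.3 mm, and the arm meets the thick line within 0.4 mm, so -0.4 stays. Next, check the hold (grip position along the axis, and pitch) and the target.

```bash
python3 - <<'E'
from h import *
from plant import manip
s=manip.state();R=rot(s);T=s["tool_pos"];print(T,s["tool_rot"],s["gripper_width"])
print("tool z",R[:,2],"yang",np.degrees(np.arctan2(R[1,1],R[0,1])))
w5,w=load("w5"),load("w60")
H=T[2]-.0217   # underside height
tl=lambda P:R.T@(P-T)*1e3
for n,p,h in(("grip rear",(321,290),.028),("grip front",(321,368),.028),("grip frontlow",(321,368),.008),("house front",(320,196.5),.028),("plate rear",(335,387.5),.026),("plate front",(335,413.5),.026),("armR",(303.5,375),.021),("armL",(340,375),.021)):
    print(n,tl(plane(w,p,H+h)).round(1))
# w5 on table: distances along axis
a=np.array([np.cos(np.radians(-8.45)),np.sin(np.radians(-8.45)),0])
hf=plane(w5,(319,168),.028);pr=plane(w5,(321,270.5),.026);pf=plane(w5,(321,286.3),.026);hr=plane(w5,(318,123),.028)
tr=plane(w5,(299,296),.021)
print("table: house front->plate rear/front mm",(pr-hf)@a*1e3,(pf-hf)@a*1e3,"house rear",(hr-hf)@a*1e3,"tip",(tr-hf)@a*1e3, "hf",hf,"grips from hf",(np.array([.555,-.311,0])-hf)@a*1e3)
cup=np.array([.6206-.056*np.cos(.035),-.047+.056*np.sin(.035),.03]);print("cup",cup)
E
```

```text
[ 0.55270006 -0.31086084  0.11318419] [-0.00167893  0.07361428  0.99728483  0.00103934] 0.30307918353070484
tool z [-0.00319573  0.00232023 -0.9999922 ] yang 81.5565880492557
grip rear [19.6  0.3 -6.2]
grip front [-12.9   0.3  -6.3]
grip frontlow [-27.    0.2  13.6]
house front [53.4  0.  -6.1]
plate rear [-23.3   5.9  -4.4]
plate front [-35.9   6.   -4.4]
armR [-21.1  -6.9   0.6]
armL [-21.2   8.1   0.6]
table: house front->plate rear/front mm 74.77898838687152 87.45388577039549 house rear -28.89711494332221 tip 97.66338412185354 hf [ 0.50253253 -0.30287331  0.028     ] grips from hf 53.09209504128319
cup [ 0.5646343 -0.0450404  0.03     ]
```

The tweezers sit level in the hand with the TCP at the grips, and the discs are about 50.5 mm ahead. The cup centre is at (0.5646, -0.0450), so the TCP target is (0.5146, -0.0381). Lifting and carrying over gently.

Call:
move_arm([
  [0,0,-1,0,0,0,-0.4],
  [0,0,-2,0,0,0,-0.4],
  [0,0,-1,0,0,0,-0.4],
  [0.3,1,0,0,0,0,-0.4],
  [0.6,2,0,0,0,0,-0.4],
  [0.77,2.6,0,0,0,0,-0.4],
  [0.77,2.6,0,0,0,0,-0.4],
  [0.77,2.6,0,0,0,0,-0.4],
  [0.77,2.6,0,0,0,0,-0.4],
  [0.77,2.6,0,0,0,0,-0.4],
  [0.77,2.6,0,0,0,0,-0.4],
  [0.77,2.6,0,0,0,0,-0.4],
  [0.77,2.6,0,0,0,0,-0.4],
  [0.47,1.6,0,0,0,0,-0.4],
  [0.3,1,0,0,0,0,-0.4],
  [0,0,0,0,0,0,-0.4],
  [0,0,0,0,0,0,-0.4],
  [0,0,0,0,0,0,-0.4],
])

```text
time: 15.63
tool_pos: [0.5153, -0.0397, 0.1554]
tool_rot: [0.0, 0.074, 0.997, -0.0]
contact_force: [1.1, -0.2, -1.3]
gripper_width: 0.302
grasp_force: 4.7
```

```bash
python3 - <<'E'
from h import *
from plant import manip
f=snap(manip,"wrist","w7");S=[]
for k in range(4):
    if k: f2=snap(manip,"side",f"s7")
    s=manip.state();S.append(np.r_[s["tool_pos"],s["gripper_width"],s["grasp_force"]])
S=np.mean(S,0);R=rot(s);print(S,R[:,2],np.degrees(np.arctan2(R[1,1],R[0,1])))
print("to target cm",R.T@(np.array([.5146,-.0381,.056])-S[:3])*100)
d=cv2.absdiff(load("w60")["img"][190:415,295:350],load("w7")["img"][190:415,295:350]);w=load("w7")["img"].max(2).astype(int)
for y in(370,384,392,408): print(y,w[y,296:350])
E
```

```text
[ 0.51536593 -0.03996485  0.15541265  0.30124598  4.66314012] [-1.57758810e-05 -1.24143113e-04 -9.99999992e-01] 81.48420235605279
to target cm [0.10339158 0.17433029 9.94124305]
370 [118 109  97  90  90  94 104  98  93  92 103 102  67  28  15  18  21  19
  19  25  13  24  21  23  14  19  21  22  18  23  21  22  23  19  23  28
  24  34  54  71  78  73  84  89  94 101  99  94  83  80  87  88  87  88]
384 [158 144 122  95  97  97  99  99  89  95 119 148 137  94  51  30  21  30
  64 106 137 140 128  94  56  27  26  24  28  22  26  18  26  28  31  25
  27  23  24  24  40  61  79  91  92 100  93  86  76  57  62  80  89  91]
392 [157 142 120 101  97  97 104 103 115 130 133 136 136 137 133 136 134 133
 139 130 132 131 137 135 132 133 137 134 131 137 137 128 104  73  94 119
 132 136 133 128 103  67  37  17  25  47  89 121 137 133 139 128 107  84]
408 [158 151 134 127 126 135 134 133 125 132 153 173 178 182 177 178 178 178
 180 175 177 183 181 182 177 180 180 181 178 182 179 180 173 143 108 130
 165 182 178 171 160 127  78  36  15  30  46  98 137 160 168 177 171 137]
```

Call:
move_arm([
  [0.1,0.17,1.5,0,0,0,-0.4],
  [0,0,2.5,0,0,0,-0.4],
  [0,0,2,0,0,0,-0.4],
  [0,0,1.2,0,0,0,-0.4],
  [0,0,0.6,0,0,0,-0.4],
  [0,0,0.3,0,0,0,-0.4],
  [0,0,0,0,0,0,-0.4],
  [0,0,0,0,0,0,-0.4],
  [0,0,0,0,0,0,-0.4],
])

```text
time: 16.58
tool_pos: [0.5155, -0.0375, 0.0758]
tool_rot: [0.001, 0.074, 0.997, -0.0]
contact_force: [0.5, 0.3, -0.5]
gripper_width: 0.302
grasp_force: 4.7
```

```bash
python3 - <<'E'
from tt import *
from plant import manip
S=[]
for k in range(4):
    f=snap(manip,["side","top","wrist","side"][k],f"v8{k}")
    s=manip.state();S.append(s["tool_pos"])
T=np.mean(S,0);R=rot(s);print(T,np.degrees(np.arctan2(R[1,1],R[0,1])),s["gripper_width"],s["grasp_force"])
print("to target cm",R.T@(np.array([.5146,-.0381,.056])-T)*100)
q=np.array([.6206,-.047,-.035])
sd,tp=load("v80"),load("v81")
print("refit side now",fit([sd],q,np.pi/3).x, "top",fit([tp],q,np.pi/3).x)
z=lambda im,x,y,w,h,k:cv2.resize(im[y:y+h,x:x+w],None,fx=k,fy=k,interpolation=cv2.INTER_CUBIC)
R_=[]
for f,w,h,k in((sd,80,60,5),(tp,80,60,5)):
    X=T+R@np.array([-.0505,.0005,.0217-.006]); u=proj(f,X)[0]; x0,y0=int(u[0])-w//2,int(u[1])-h//2
    c=z(f["img"],x0,y0,w,h,k); c2=c.copy()
    P=[]
    for sy in(-.008,.008):
        P.append((np.array([T+R@np.array([-.0505+.006*np.cos(a),.0005+sy,.0217-.006+.006*np.sin(a)]) for a in ph]),(255,0,0) if sy<0 else (0,200,0)))
    # rim on side-camera-calibrated cup
    P.append((parts(q,np.pi/3)[3],(0,0,255)))
    for pts,col in P:
        for uv in (proj(f,pts)-[x0,y0]+.5)*k: cv2.circle(c2,tuple(int(v) for v in uv),1,col,-1)
    R_.append(np.vstack([c,c2]))
cv2.imwrite("pics/m5.png",np.hstack(R_))
E
```

```text
[ 0.51520433 -0.03739028  0.07550212] 81.5647688572904 0.30227251391605164 4.662783667445183
to target cm [ 0.05202675 -0.07885665  1.95015139]
refit side now [ 0.61088689 -0.05246527 -0.23879472] top [ 0.59400455 -0.05352203  0.35786519]
```

View pics/m5.png

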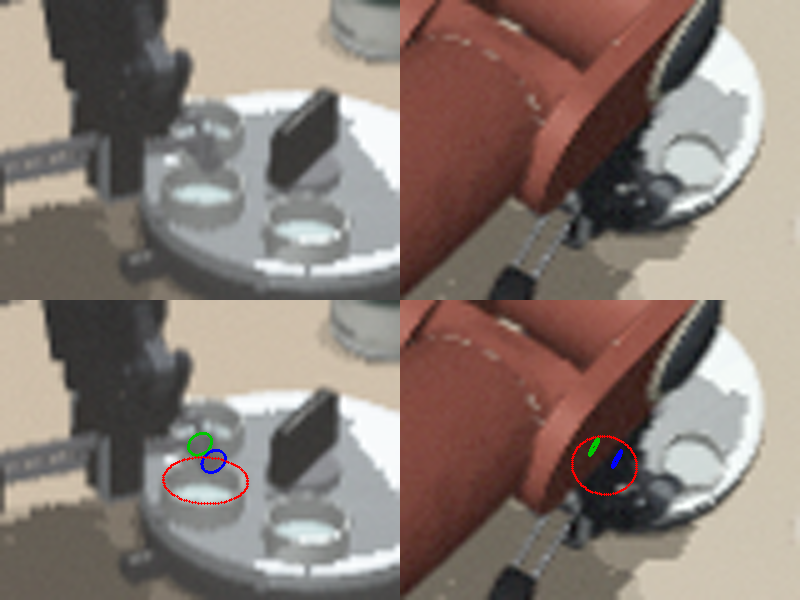

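The side crop shows the near disc over the cup at the pointer, at about (208,155), roughly 1 px higher than the model. That may mean the tweezers have pitched slightly. The top view is blocked by the arm. I'll check the pitch numerically from the arm's slope in the side view.

```bash
python3 - <<'E'
from h import *
f=load("v80");T=np.array([.51520,-.03739,.0755])
yz=np.radians(81.56);y=np.array([np.cos(yz),np.sin(yz),0]);x=np.array([-y[1],y[0],0]);R=np.c_[x,y,[0,0,-1]]
for p in(0,2,4,6):
    a=np.radians(p)
    def W(v): v=np.array(v);return T+R@np.array([v[0]*np.cos(a)-v[2]*np.sin(a)*0,v[1],v[2]+v[0]*np.sin(a)])
    A,B=proj(f,W([.05,-.007,.0027]))[0],proj(f,W([.015,-.007,.0027]))[0];h=proj(f,W([.065,0,.0077]))[0];d=proj(f,W([-.0505,-.0075,.0157]))[0]
    print("pitch",p,"arm",A.round(1),B.round(1),"slope",((B-A)[1]/(B-A)[0]).round(3),"housing",h.round(1),"near disc",d.round(1))
L=cv2.createLineSegmentDetector();g=cv2.resize(cv2.cvtColor(f["img"],6),None,fx=3,fy=3,interpolation=2)
A,B=proj(f,T+R@np.array([.05,-.007,.0027]))[0],proj(f,T+R@np.array([.015,-.007,.0027]))[0]
for a in L.detect(g)[0][:,0]/3-.33:
    m=(a[:2]+a[2:])/2
    if A[0]-25<m[0]<B[0]+8 and abs(m[1]-(A+B)[1]/2)<20 and abs(a[2]-a[0])>5: print(a.round(1),"slope",((a[3]-a[1])/(a[2]-a[0])).round(3))
m=f["img"].max(2).astype(int);np.set_printoptions(linewidth=220)
c=proj(f,T+R@np.array([-.0505,-.0075,.0157]))[0].astype(int);print(c)
print(np.arange(c[0]-12,c[0]+13))
for v in range(c[1]-9,c[1]+14): print(v,m[v,c[0]-12:c[0]+13])
E
```

```text
pitch 0 arm [314.8 282.3] [329.2 279.3] slope -0.204 housing [307.6 283.8] near disc [355.2 278.8]
pitch 2 arm [314.8 282.9] [329.2 279.5] slope -0.236 housing [307.6 284.6] near disc [355.2 278.2]
pitch 4 arm [314.9 283.5] [329.2 279.7] slope -0.267 housing [307.7 285.4] near disc [355.2 277.6]
pitch 6 arm [315.  284.2] [329.2 279.9] slope -0.299 housing [307.8 286.3] near disc [355.2 276.9]
[301.7 292.3 296.2 284.6] slope 1.414
[300.3 278.4 309.4 276.1] slope -0.257
[323.2 287.1 328.7 287.4] slope 0.047
[291.1 293.1 297.4 293.2] slope 0.016
[328.7 280.5 314.2 283.3] slope -0.197
[312.1 277.  326.  274.2] slope -0.2
[309.9 290.5 302.3 292.4] slope -0.26
[301.1 296.8 296.1 296.9] slope -0.012
[355 278]
[343 344 345 346 347 348 349 350 351 352 353 354 355 356 357 358 359 360 361 362 363 364 365 366 367]
269 [ 56  51  54  55  56  60  89 121 145 134 134 135 133 134 130 125 136 183 230 230 230 230 224 184 224]
270 [ 54  56  57  58  58  83  95 118 127 116 122 135 132 131 128 125 122 129 187 174 172 171 173 172 172]
271 [ 56  58  56  59  78 114 107 109 105 109 136 175 146 146 128 123 122 1
[... 1451 characters left out ...]
226 226 226 226 219 209 194 156 149 151 171 171 173 169 151 138]
286 [172 165 123 124 154 182 209 217 220 216 227 227 226 221 219 212 168 146 129 174 173 174 169 134 135]
287 [154 147 120 120 127 141 161 170 176 178 200 203 197 185 172 167 145 128 130 176 175 175 174 160 160]
288 [130 130 122 122 124 129 129 132 133 146 152 153 146 141 134 132 130 127 131 175 176 175 176 170 156]
289 [122 131 128 122 126 128 133 132 134 135 136 137 137 134 133 133 128 126 148 173 174 175 174 175 130]
290 [109 112 117 120 129 128 132 133 134 135 136 137 136 133 132 134 129 132 169 173 172 173 175 177 122]
291 [108 100 110 128 148 130 137 134 135 136 134 138 135 134 132 134 142 155 172 173 173 172 163 164 141]
```

The arm slope shows no pitch: -0.20 against -0.204 for level. The disc blob is at (353.5,277.5) and the rim spans 345.5 to 361, so the discs are centred on the cup within about 3 mm of an 8 mm margin. I'll make a small trim and lower slowly.

Call:
move_arm([
  [-0.05,-0.15,0,0,0,0,-0.4],
  [0,0,0.3,0,0,0,-0.4],
  [0,0,0.3,0,0,0,-0.4],
  [0,0,0.3,0,0,0,-0.4],
  [0,0,0.3,0,0,0,-0.4],
  [0,0,0.3,0,0,0,-0.4],
  [0,0,0.3,0,0,0,-0.4],
  [0,0,0.15,0,0,0,-0.4],
  [0,0,0,0,0,0,-0.4],
  [0,0,0,0,0,0,-0.4],
  [0,0,0,0,0,0,-0.4],
  [0,0,0,0,0,0,-0.4],
])

```text
time: 17.78
tool_pos: [0.5149, -0.0388, 0.0552]
tool_rot: [0.0, 0.074, 0.997, -0.0]
contact_force: [-0.3, -0.2, -0.2]
gripper_width: 0.302
grasp_force: 4.7
```

```bash
python3 - <<'E'
from h import *
from plant import manip
S=[]
for k in range(4):
    f=snap(manip,["side","wrist","side","side"][k],f"v9{k}")
    s=manip.state();S.append(np.r_[s["tool_pos"],s["contact_force"],s["gripper_width"],s["grasp_force"]])
print(np.mean(S,0).round(4),s["time"])
np.set_printoptions(linewidth=220)
m=load("v90")["img"].max(2).astype(int)
print(np.arange(341,369))
for v in range(272,292): print(v,m[v,341:369])
a,b=load("v80")["img"].astype(float),load("v90")["img"].astype(float)
d=cv2.GaussianBlur(np.abs(a-b).max(2),(0,0),1)
print("change over 3rd cup/knob area",d[285:310,370:385].mean(),d[265:285,375:390].mean())
w=load("v91")["img"].max(2).astype(int)
for y in(384,392,408): print(y,w[y,296:356])
E
```

```text
[ 0.5149 -0.0388  0.0551  0.0165  0.0778 -0.6007  0.2997  4.6601] 17.9833
[341 342 343 344 345 346 347 348 349 350 351 352 353 354 355 356 357 358 359 360 361 362 363 364 365 366 367 368]
272 [ 56  55  58  67  65  66  60  54  84 178 213 220 217 209 200 198 171 151 127 144 148 172 173 174 173 173 167 129]
273 [ 56  53  63  67  64  62  56  55 101 217 225 227 226 225 226 224 198 190 148 141 133 174 171 173 173 171 147  66]
274 [ 58  57  62  61  63  57  57  56  92 180 194 196 208 207 204 197 166 170 142 126 137 175 172 174 171 162 103  59]
275 [ 55  55  55  55  58  56  56  63  99 132 142 147 162 159 156 150 132 127 127 125 137 175 173 174 173 163  70  57]
276 [ 56  58  56  56  55  57  55  60  89 120 133 136 134 134 135 132 131 128 127 126 148 173 171 172 174 163  73  55]
277 [ 56  54  58  57  56  57  56  65  88 128 128 129 130 133 132 133 130 128 127 138 166 173 171 172 173 164  71  59]
278 [ 57  55  58  57  54  58  63  84 106 126 113 111 129 157 150 137 125 129 142 162 174 172 171 172 170 161  71  56]
279 [ 61  58  60  59  56  60  76 102 106 105 109 105 119 156 146 137 141 159 162 169 1
[... 1553 characters left out ...]
  96  88  95 100 111 110 110 112 114 126 126 127 135 136 140 144 144 149 151 148 154 154 155 159 155 159 156 153 149 141 131 115  97 100 102 116 117 110 109  98  97  95  98  98 102
  98  96  99  99 100  99]
392 [145 155 136 113 110 116 117 124 133 146 152 154 157 151 153 157 154 153 155 153 153 156 153 153 155 152 152 155 156 153 154 144 121  87 110 141 154 156 155 145 120  75  41  26  30  56 105 141 159 152 154 149 118  89
  99 132 149 154 150 150]
408 [228 222 195 149 144 155 152 154 147 144 174 198 204 207 204 201 201 206 203 205 202 206 202 202 200 202 206 201 202 200 199 188 179 151 117 143 184 199 201 197 174 134  78  37  23  38  72 145 190 201 199 204 195 161
 120 146 186 201 200 201]
```

The near disc is inside the cup, with its blob at columns 351–355 and rows 282–286 and the rim centred at 353. Contact force is about zero, and the jaw width of 25.5 mm gives a gap of about 9.8 mm. Handing in.

```bash
python3 -c "
from plant import manip
print(manip.job_done())"
```

```text
the job is handed in; nothing more can be done
None
```

The job is handed in after about 18 s: the turntable was turned one click so cup b stands at the pointer, and the tweezers are held steady at a gap of about 10 mm with both discs in that cup, with no contact force on the arm (the far disc was hidden from view, and no verdict was returned).

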